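# Bring the white stone round and clamp the stone holder

### The job

On the knife grinder's rotary stone holder, gently push one of the three stone arms sideways with a fingertip to turn the star until the white stone lines up with the yellow post. Then push the red-tipped clamp lever with a fingertip all the way over to its other stop, leaving the white stone at the post. Do not grip or lift anything, push no harder than needed, and leave everything else on the bench where it is.

Things in the scene. Friction and masses are not known exactly. Their poses are not given: they have to be found in the camera images.
- hub (a point): point on the upright axis of the bolted-down stone holder, 66 mm above the bench; its axes are the holder's (z up; yaw varies). Holder: grey disc, 280 mm across, 15 mm thick, with a 70 mm wide tongue (same thickness) along its +y to 225 mm from the axis. Its hub is 72 mm across, the brass nut's top 90 mm above the bench
- white_end (a point): middle of the white stone's outer end, 125 mm from the axis, 66 mm above the bench. Three level arms, 120 degrees apart, carry stones 88 long x 30 wide x 18 mm (37 to 125 mm from the axis). Arm and stone span heights 45 to 75 mm; push their sides anywhere along the stone. Free below them down to the disc (15 mm above the bench). Arm direction: from hub to this point
- grey_end (a point): the same point on the dark grey stone, 120 degrees anticlockwise (seen from above) of the white one
- brown_end (a point): the same point on the reddish-brown stone, 120 degrees clockwise of the white one
- star (a joint): turn of the star, rad, growing anticlockwise seen from above; 0 when the white arm points along the holder's +x. It turns either way, has no stop within a full turn, takes about 1.5 N at 100 mm from the axis, has no spring and stays where it is left
- mark (a point): where the white stone's end must come: 125 mm from the axis, 66 mm above the bench, in line with the yellow post on the robot's side of the disc, which stands just outside it (post 16 x 20 mm, centre 158 mm from the axis, top 45 mm above the bench; a small yellow patch lies inside it)
- clamp_pivot (a point): a fixed point on the upright pivot of the clamp lever, on the holder's tongue, 185 mm from the hub axis along the holder's +y, 58 mm above the bench
- clamp_tip (a point): end of the clamp lever's red grip, 95 mm from the pivot, 58 mm above the bench. The lever is a level steel bar 14 mm wide; its last 35 mm is a red round grip 20 mm in diameter (heights 48 to 68 mm); free below it down to the bench or the tongue (15 mm)
- clamp (a joint): swing of the clamp lever, rad: 0 at the open stop (pointing 40 degrees from the holder's +y towards its -x, the robot's side), growing clockwise from above to 1.40 at the locked stop (40 degrees from +y towards its +x). Starts at 0 to 0.35. About 1.5 N at 65 mm from the pivot moves it; no spring, stays where left
- oil: amber oil jar with a steel cap, 48 mm in diameter, 75 mm high, standing on the bench beside the holder; origin: centre of its underside
- tin: small blue tin, 44 mm in diameter, 35 mm high, standing on the bench beside the holder; origin: centre of its underside
- knife: knife with a dark wooden handle, 265 mm long, 18 mm high, lying flat; origin under the front end of the handle, blade along its +x
- brush: hand brush lying on the bench; handle to its -x
- mug: blue mug, 76 mm in diameter, 85 mm high; origin: centre of its underside
- spare: spare reddish-brown stone slab 150 x 50 x 25 mm lying on the bench; origin: centre of its underside
- driver: screwdriver with a green handle lying on the bench; handle to its -x

How it is judged:
By the outcome, as a careful person would: the job done as asked, in the order asked, and still so for the second after the job is handed in, with the robot touching nothing.
It also fails if it takes over 64 s, if anything falls off the work surface, if the arm or the gripper's body presses on something with over 40 N, if the wrist force passes 120 N, or if a joint passes its speed limit or range.

### The arm

A 6-joint arm with a two-finger parallel gripper is mounted at the origin on the work surface. World frame = base frame: x ahead of the robot, y to its left, z up, the work surface at z = 0. Lengths are in m, angles in rad, forces in N, time in s.
With the tool pointing down it reaches from about 0.325 to 1 m from the base axis. Payload 5.1 kg.
Tool frame: the origin (TCP) lies midway between the tips of the shut fingers; the grasp point (between the pads) lies 19 mm behind it (grip_depth is the distance from the TCP to the grasp point, in m); z points along the fingers, y is the direction in which the jaws open and shut (so a half turn about z gives the same grasp; the last joint's range is limited). The gripper opens to 85 mm and grips with 20 to 120 N. Pads are 22 mm wide; open, the fingers measure 114 mm over their backs; the gripper's body (76 mm by 85 mm) begins 54 mm behind the grasp point. The pads swing forward as they close: fully open they stand 13 mm farther back than shut.
Start: joints at [1.069, 0.124, 1.65, -0, 1.367, -0.083], TCP at [0.264, 0.594, 0.231] pointing down, gripper open.
Joint ranges: [-2.61, 2.61], [-1.02, 2.33], [0.03, 2.71], [-1.35, 4.49], [0.32, 2.68], [-2.91, 2.91]. Speed limits (rad/s): [2.57, 2.57, 3.14, 3.14, 3.14, 3.14].

### API

Orientations are given as a rotation vector (axis times angle).
In Python, from bench import state, capture, hand_in, grip_depth gives the robot as it stands. The module is installed in compiled form; this text tells all that it offers.
- The arm moves only by the tool apply_moves, never from a script. Its argument "increments" is a list of rows, each a list of 3 entries, a list of its own where there are three numbers: the closure, from 0 (fully open) to 1 (shut), then the shift along the world's x, y, z in m, then the turn, a rotation vector about the world's x, y, z in degrees. In form: [[claw, [x, y, z], [rx, ry, rz]], ...]. A call has 1 to 8 rows; each row is the pose to reach, as a shift and turn from the pose measured when the call began; what a row does not reach only later rows make up. A row lasts 1/8 s, in which the tool goes at most 62.5 mm and 10.7 degrees, less where a joint would pass 70% of its speed; a pose out of reach is approached as far as the arm can. A call with a gripper value outside its range is refused whole. The fingers move at their own pace and stop on an object; "grip_force" is the grip in N (left out, the last holds). Time passes only in rows, so rows that repeat a pose let the fingers close. It gives the time, the measured TCP pose, the force and the opening at its end, in the units of the state.
- state(): the state, without advancing time (a new reading comes with each control period).
- capture(name): name is "side" or "top" or "wrist"; returns a dict with "img" (420x560x3 uint8, red, green, blue), "mtx" (3x3 intrinsics, pixels), "R" (3x3) and "t" (3): a world point X has camera coordinates R X + t; the wrist camera has in their place "hand_eye" (4x4, takes a point from camera to tool coordinates, whose origin is the TCP and whose axes are the flange's). Camera axes: x right, y down, z forward; pixel columns grow to the right and rows downward; lengths in m; the calibration is good to about 2 mm. A picture is of the moment at which its call begins: read the wrist's pose just before it. There is no depth.
- hand_in(): hands the job in, once; it reports no verdict.
The state is a dict: "time": time; "joint_pos": joint angles; "dq": joint speeds; "joint_torque": joint torques, N m; "tool_pos": TCP position; "eef_rot": TCP orientation; "ft_force": force on the tool from outside, world axes, zero at the start; "moment": the same for the moment, N m; "finger_gap": finger opening in m.
Only numpy, scipy, OpenCV 4.12 (cv2) and the standard library are available. Lean on these libraries where they do the work, as an engineer would, in place of code of your own. Each camera call takes 0.05 s, during which the arm holds its last target.

## Working session

There is one attempt and no reset: what is moved stays moved. The work goes in short steps, Python scripts to look and compute and a tool call to move; the robot and the scene stay as the last step left them, time stands still between calls to the robot, and variables do not carry over. Pictures are saved under pics/ and viewed, and the job is handed in when it is done.

Besides the shell and the picture viewer there is one more tool, called in YAML: its name, and indented under it one key for each argument. apply_moves: Moves the arm, as the interface text tells. Its arguments: {"type":"object","properties":{"increments":{"type":"array","items":{"type":"array"}},"grip_force":{"type":"number"}},"required":["increments"]}

```bash
mkdir -p pics; cat > h.py <<'E'
import numpy as np, cv2
from bench import state, capture, hand_in, grip_depth
def snap(n,f):
    c=capture(n); cv2.imwrite(f'pics/{f}.png',cv2.cvtColor(c['img'],cv2.COLOR_RGB2BGR))
    np.savez(f'pics/{f}.npz',**c); return c
def load(f): return dict(np.load(f'pics/{f}.npz'))
def plane(c,uv,z):
    R,t=c['R'],c['t']; o=-R.T@t
    d=R.T@np.linalg.inv(c['mtx'])@np.array([uv[0],uv[1],1.])
    return o+d*(z-o[2])/d[2]
def proj(c,X):
    p=c['mtx']@(c['R']@np.array(X)+c['t']); return p[:2]/p[2]
E
python3 - <<'E'
from h import *
s=state();print(s)
for n in('side','top'):
    c=snap(n,n+'0');print(n,-c['R'].T@c['t'])
E
```

```text
{'time': 0.0, 'joint_pos': array([ 1.06941068e+00,  1.24492273e-01,  1.65168181e+00,  1.84312440e-05,
        1.36750019e+00, -8.26615972e-02]), 'dq': array([ 0.00106222,  0.00289413, -0.00075766, -0.00110191, -0.00100322,
       -0.00220462]), 'joint_torque': array([ 8.03836629e-04, -4.23616970e+01, -3.65452731e+01, -5.36412847e-05,
        7.01151133e-03,  1.43131981e-06]), 'tool_pos': array([0.26404918, 0.59327906, 0.23005671]), 'eef_rot': array([-0.65281301, -3.07238608,  0.0031226 ]), 'ft_force': array([ 0.16419238,  0.80910199, -0.49872479]), 'moment': array([-0.03775884, -0.032244  ,  0.04573932]), 'finger_gap': 0.08568477751589706}
side [-0.16317997 -0.8444841   0.65848421]
top [ 0.46784635 -0.01284158  1.44605859]
```

View pics/side0.png

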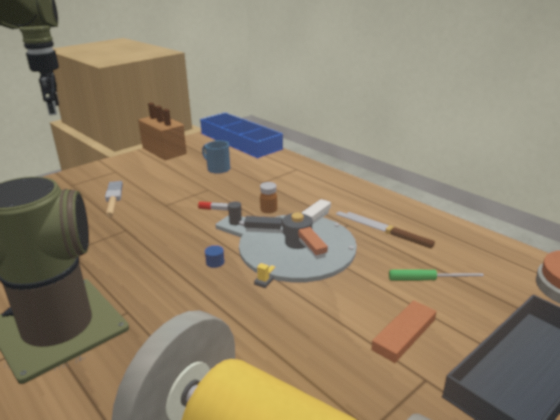

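View pics/top0.png

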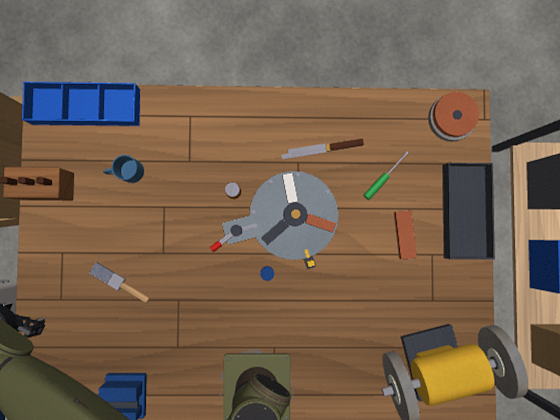

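```bash
python3 - <<'E'
from h import *
c=load('top0');im=cv2.imread('pics/top0.png')
cv2.imwrite('pics/crop0.png',cv2.resize(im[150:300,200:350],(600,600),interpolation=cv2.INTER_CUBIC))
hsv=cv2.cvtColor(im,cv2.COLOR_BGR2HSV)
def comps(name,lo,hi,z,box=(195,150,345,290)):
    m=cv2.inRange(hsv,lo,hi); k=np.zeros_like(m);x0,y0,x1,y1=box;k[y0:y1,x0:x1]=m[y0:y1,x0:x1]
    n,l,st,ce=cv2.connectedComponentsWithStats(k)
    for i in range(1,n):
        if st[i,4]>8: 
            r=cv2.minAreaRect(np.argwhere(l==i)[:,::-1].astype(np.float32))
            print(name,st[i],ce[i].round(1),plane(c,ce[i],z).round(4),np.round(r[0],1),np.round(r[1],1),round(r[2],1))
comps('white',(0,0,200),(180,40,255),.075)
comps('red',(0,180,100),(6,255,255),.062)
comps('red2',(170,180,100),(180,255,255),.062)
comps('brown',(6,120,100),(12,255,255),.075)
comps('yellow',(20,150,120),(32,255,255),.045)
comps('blue',(105,130,60),(125,255,255),.035)
comps('dark',(0,0,0),(180,90,85),.075)
print(c['mtx'])
E
```

```text
white [283 173  14  30 260] [289.6 187.7] [ 0.6119 -0.094   0.075 ] [289.5 187.7] [28.2  9. ] 78.7
red [210 241  12  11  62] [215.3 246. ] [0.4348 0.1288 0.062 ] [215.2 246.1] [ 5.6 10.6] 53.1
brown [306 214  30  18 266] [320.1 222.6] [ 0.5071 -0.1865  0.075 ] [320.1 222.6] [28.5  9.2] 18.4
yellow [305 250   5   8  23] [306.8 253.3] [ 0.4136 -0.1494  0.045 ] [306.8 253.4] [7.6 2.5] 71.6
yellow [307 260   8   7  37] [310.4 262.9] [ 0.3844 -0.1606  0.045 ] [310.4 262.9] [5.7 6. ] 71.6
blue [261 267  13  13 142] [266.9 273. ] [ 0.3523 -0.0277  0.035 ] [267. 273.] [12. 12.] 90.0
dark [262 202  46  43 622] [286.1 221.5] [ 0.5098 -0.0841  0.075 ] [284.8 224.8] [23.3 52.3] 45.0
dark [231 225  11  11  97] [236. 230.] [0.4833 0.0662 0.075 ] [236. 230.] [10. 10.] 90.0
dark [304 256  10  13  38] [307.7 261.2] [ 0.3912 -0.1492  0.075 ] [309.4 262.2] [10.8  8.9] 71.6
[[456.62723737   0.         271.81149709]
 [  0.         456.62723737 210.10109422]
 [  0.           0.           1.        ]]
```

View pics/crop0.png

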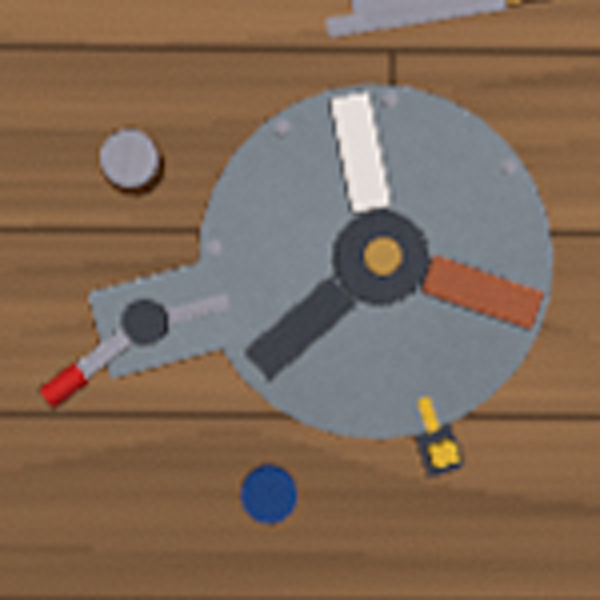

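```bash
cat >> h.py <<'E'
def cen(c,lo,hi,box,z,big=True):
    hsv=cv2.cvtColor(c['img'],cv2.COLOR_RGB2HSV)
    m=cv2.inRange(hsv,lo,hi);k=np.zeros_like(m);x0,y0,x1,y1=box;k[y0:y1,x0:x1]=m[y0:y1,x0:x1]
    n,l,st,ce=cv2.connectedComponentsWithStats(k)
    i=1+np.argmax(st[1:,4]); pts=np.argwhere(l==i)[:,::-1].astype(np.float32)
    P=np.array([plane(c,p,z)[:2] for p in pts]); m=P.mean(0); d=np.linalg.svd(P-m,full_matrices=False)[2][0]
    return ce[i],m,d
E
python3 - <<'E'
from h import *
c=load('top0')
B=(240,150,345,250)
nut=cen(c,(12,80,90),(28,255,255),(288,206,304,222),.09); print('nut',nut[:2])
w=cen(c,(0,0,200),(180,40,255),B,.075);b=cen(c,(6,120,100),(12,255,255),B,.075)
def ix(a,b):
    s=np.linalg.solve(np.array([a[2],-b[2]]).T,b[1]-a[1]);return a[1]+s[0]*a[2]
hub=ix(w,b);print('hub ix',hub)
for H in(hub,nut[1],(hub+nut[1])/2):
    deg=lambda v:np.degrees(np.arctan2(v[1]-H[1],v[0]-H[0])).round(2)
    d=lambda v:np.linalg.norm(v-H).round(4)
    y1=cen(c,(20,150,120),(32,255,255),(300,245,315,259),.015)
    y2=cen(c,(20,150,120),(32,255,255),(300,259,320,275),.045)
    pv=cen(c,(0,0,0),(180,90,85),(225,220,245,240),.08)
    tp=cen(c,(0,180,100),(6,255,255),(200,230,230,260),.063)
    print('H',H);
    for n,v in zip(('w','b','patch','post','piv','red'),(w,b,y1,y2,pv,tp)): print(n,v[1].round(4),deg(v[1]),d(v[1]))
print('wdir',np.degrees(np.arctan2(w[2][1],w[2][0])),np.degrees(np.arctan2(b[2][1],b[2][0])))
print('red from pivot',np.degrees(np.arctan2(*(tp[1]-pv[1])[::-1])),np.linalg.norm(tp[1]-pv[1]))
oil=cen(c,(0,0,120),(180,60,255),(222,180,242,200),.075);print('oil',oil[1])
E
```

```text
nut (array([295.23376623, 213.53246753]), array([ 0.53324137, -0.11035061]))
hub ix [ 0.53288723 -0.11013642]
H [ 0.53288723 -0.11013642]
w [ 0.6119 -0.094 ] 11.55 0.0806
b [ 0.5071 -0.1865] -108.62 0.0806
patch [ 0.4124 -0.1524] -160.68 0.1276
post [ 0.3844 -0.1606] -161.23 0.1568
piv [0.4832 0.0659] 105.75 0.1829
red [0.4348 0.1287] 112.33 0.2581
H [ 0.53324137 -0.11035061]
w [ 0.6119 -0.094 ] 11.75 0.0803
b [ 0.5071 -0.1865] -108.91 0.0805
patch [ 0.4124 -0.1524] -160.83 0.1279
post [ 0.3844 -0.1606] -161.35 0.1571
piv [0.4832 0.0659] 105.84 0.1832
red [0.4348 0.1287] 112.38 0.2585
H [ 0.5330643  -0.11024351]
w [ 0.6119 -0.094 ] 11.65 0.0805
b [ 0.5071 -0.1865] -108.77 0.0806
patch [ 0.4124 -0.1524] -160.76 0.1278
post [ 0.3844 -0.1606] -161.29 0.157
piv [0.4832 0.0659] 105.8 0.183
red [0.4348 0.1287] 112.35 0.2583
wdir -168.45132449701956 -108.62302929974751
red from pivot 127.64109845880334 0.07928404769064527
oil [0.60661219 0.08052295]
```

apply_moves:
  increments:
    - [1,[0.02,0.04,0],[0,0,-3]]
    - [1,[0.04,0.02,0],[0,0,-6]]
    - [1,[0.06,-0.04,0],[0,0,-12]]
    - [1,[0.08,-0.1,0],[0,0,-18]]
    - [1,[0.1,-0.155,0],[0,0,-24]]
    - [1,[0.125,-0.21,0],[0,0,-30]]
    - [1,[0.15,-0.265,0],[0,0,-36]]
    - [1,[0.175,-0.32,0],[0,0,-47]]
  grip_force: 20

```text
time: 1.1
tool_pos: [0.4393, 0.2714, 0.2298]
eef_rot: [-1.825, -2.556, 0.003]
ft_force: [-0.2, 0.1, 0.1]
finger_gap: -0.0
```

apply_moves:
  increments:
    - [1,[0.015,-0.035,0],[0,0,0]]
    - [1,[0.04,-0.085,0],[0,0,0]]
    - [1,[0.065,-0.14,0],[0,0,0]]
    - [1,[0.09,-0.195,0],[0,0,0]]
    - [1,[0.115,-0.245,0],[0,0,0]]
    - [1,[0.135,-0.285,0],[0,0,0]]
    - [1,[0.147,-0.312,0],[0,0,0]]
    - [1,[0.149,-0.316,0],[0,0,0]]

```text
time: 2.1
tool_pos: [0.5884, -0.0461, 0.229]
eef_rot: [-1.827, -2.552, 0.003]
ft_force: [0.7, 1.1, -0.5]
finger_gap: 0.0
```

```bash
python3 - <<'E'
from h import *
s=state();print(s['tool_pos'],s['eef_rot'],s['ft_force'],s['joint_pos'])
c=snap('wrist','w1');print(c['hand_eye'])
E
```

```text
[ 0.58837283 -0.04613244  0.22902747] [-1.82726629 -2.55244957  0.00348127] [ 0.6895756   1.12243246 -0.50207798] [-1.68769066e-01 -3.59445895e-03  1.78743188e+00 -9.22565944e-04
  1.36097201e+00 -4.96753367e-01]
[[ 1.54930347e-04 -9.48513539e-01 -3.16736549e-01  8.13614995e-02]
 [ 9.99999528e-01  4.50817633e-04 -8.60893242e-04  4.28210608e-04]
 [ 9.59359317e-04 -3.16736266e-01  9.48513161e-01 -1.42951063e-01]
 [ 0.00000000e+00  0.00000000e+00  0.00000000e+00  1.00000000e+00]]
```

View pics/w1.png

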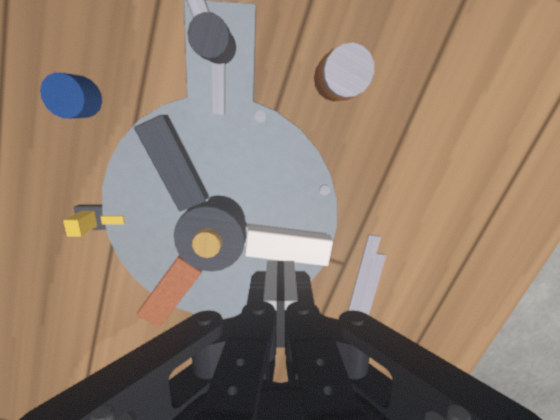

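```bash
cat >> h.py <<'E'
def wcam(c,pos,rot):
    T=np.eye(4);T[:3,:3]=cv2.Rodrigues(np.array(rot,float))[0];T[:3,3]=pos
    W=T@c['hand_eye'];c=dict(c);c['R']=W[:3,:3].T;c['t']=-W[:3,:3].T@W[:3,3];return c
def meas(c,wb,hub=None):
    pass
E
python3 - <<'E'
from h import *
c=wcam(load('w1'),[ 0.58837283,-0.04613244,0.22902747],[-1.82726629,-2.55244957,0.00348127])
print('tcp down',proj(c,[.588,-.046,.05]))
w=cen(c,(0,0,190),(180,40,255),(245,220,335,268),.075)
b=cen(c,(3,120,80),(13,255,255),(130,250,205,330),.075)
nut=cen(c,(12,80,90),(28,255,255),(190,228,222,260),.09)
pa=cen(c,(20,150,120),(32,255,255),(101,210,130,230),.015)
po=cen(c,(20,150,120),(32,255,255),(60,205,98,240),.04)
pv=np.array(plane(c,(212,34),.08)); 
ang=lambda v:np.degrees(np.arctan2(v[1],v[0]))
s=np.linalg.solve(np.array([w[2],-b[2]]).T,b[1]-w[1]);H=w[1]+s[0]*w[2]
print('H',H,'nut',nut[1],'w',w[1],ang(w[1]-H),ang(w[2]),'b',ang(b[1]-H),'patch',pa,ang(pa[1]-H),'post',po,ang(po[1]-H))
print('patch/nut',ang(pa[1]-nut[1]),'pv',pv)
E
```

```text
tcp down [280.23236033 189.09411315]Traceback (most recent call last):
  File "<stdin>", line 7, in <module>
  File "h.py", line 17, in cen
    i=1+np.argmax(st[1:,4]); pts=np.argwhere(l==i)[:,::-1].astype(np.float32)
        ~~~~~~~~~^^^^^^^^^^
    return _wrapfunc(a, 'argmax', axis=axis, out=out, **kwds)
    return bound(*args, **kwds)
ValueError: attempt to get argmax of an empty sequence
```

```bash
python3 - <<'E'
from h import *
c=wcam(load('w1'),[ 0.58837283,-0.04613244,0.22902747],[-1.82726629,-2.55244957,0.00348127])
hs=cv2.cvtColor(c['img'],cv2.COLOR_RGB2HSV)
print(hs[290,170],hs[244,207],hs[220,112],hs[226,75],hs[244,290])
w=cen(c,(0,0,190),(180,40,255),(245,220,335,268),.075)
nut=cen(c,(12,80,90),(28,255,255),(190,228,222,260),.09)
pa=cen(c,(20,150,120),(32,255,255),(101,210,130,230),.015)
po=cen(c,(20,150,120),(32,255,255),(60,205,98,240),.04)
b=cen(c,(0,100,80),(15,255,255),(130,250,205,330),.075) if 1 else None
ang=lambda v:np.degrees(np.arctan2(v[1],v[0]))
s=np.linalg.solve(np.array([w[2],-b[2]]).T,b[1]-w[1]);H=w[1]+s[0]*w[2]
print('H',H,'nut',nut[1],'w',w[1],ang(w[1]-H),ang(w[2]),'b',ang(b[1]-H),b[0],'patch',pa,ang(pa[1]-H),'post',po,ang(po[1]-H))
print('patch/nut',ang(pa[1]-nut[1]))
E
```

```text
[  9 116 192] [ 20 106 204] [ 23 134 227] [ 23 136 227] [  8   9 237]Traceback (most recent call last):
  File "<stdin>", line 7, in <module>
  File "h.py", line 17, in cen
    i=1+np.argmax(st[1:,4]); pts=np.argwhere(l==i)[:,::-1].astype(np.float32)
        ~~~~~~~~~^^^^^^^^^^
    return _wrapfunc(a, 'argmax', axis=axis, out=out, **kwds)
    return bound(*args, **kwds)
ValueError: attempt to get argmax of an empty sequence
```

```bash
cat > mw.py <<'E'
from h import *
ang=lambda v:np.degrees(np.arctan2(v[1],v[0]))
def bx(c,X,r): 
    u,v=proj(c,X);return (max(0,int(u-r)),max(0,int(v-r)),int(u+r),int(v+r))
def run(c,H=np.array([.533,-.110])):
    out={}
    pa=cen(c,(20,115,120),(32,255,255),bx(c,[.4124,-.1524,.015],17),.015); print('patch',pa[0],pa[1],ang(pa[1]-H),np.linalg.norm(pa[1]-H))
    nut=cen(c,(14,80,120),(24,255,255),bx(c,[*H,.09],18),.09); print('nut',nut[0],nut[1])
    for a in(0,): pass
    return pa,nut
E
python3 - <<'E'
from mw import *
c=wcam(load('w1'),[ 0.58837283,-0.04613244,0.22902747],[-1.82726629,-2.55244957,0.00348127])
print('pred patch',proj(c,[.4124,-.1524,.015]),'post',proj(c,[.3844,-.1606,.045]),'nut',proj(c,[.533,-.11,.09]))
pa,nut=run(c)
w=cen(c,(0,0,190),(180,40,255),(245,220,335,268),.075)
b=cen(c,(5,100,120),(13,255,255),(130,250,205,330),.075)
s=np.linalg.solve(np.array([w[2],-b[2]]).T,b[1]-w[1]);H=w[1]+s[0]*w[2]
print('H',H,'w',w[0],w[1],ang(w[1]-H),ang(w[2]),'b',b[0],ang(b[1]-H))
for X in(H,nut[1]): print('patch',ang(pa[1]-X),'w',ang(w[1]-X))
p=plane(c,(73.5,228),.045);print('post top',p,ang(p[:2]-H))
print('piv',plane(c,(209,36),.08))
E
```

```text
pred patch [112.03881935 217.72244724] post [ 71.66316682 225.59018938] nut [204.73192069 242.33691023]
patch [112.         219.47727273] [ 0.41272166 -0.15464239] -159.6371391703164 0.12829583974821016
nut [206.46270928 242.9543379 ] [ 0.53475861 -0.11014443]
H [ 0.53396407 -0.11213523] w [288.06484794 247.93112701] [ 0.61364561 -0.09596499] 11.471579717611446 11.471579717611448 b [167.77050026 292.95771016] -108.4511248924115
patch -160.67951419395447 w 11.471579717611446
patch -159.96678174457188 w 10.189745154247513
post top [ 0.38668212 -0.16282183  0.045     ] -161.00926482349226
piv [0.48912798 0.06407731 0.08      ]
```

apply_moves:
  increments:
    - [1,[0,0.003,-0.03],[0,0,0]]
    - [1,[0,0.003,-0.075],[0,0,0]]
    - [1,[0,0.003,-0.12],[0,0,0]]
    - [1,[0,0.003,-0.155],[0,0,0]]
    - [1,[0,0.003,-0.174],[0,0,0]]
    - [1,[0,0.003,-0.176],[0,0,0]]

```text
time: 2.9
tool_pos: [0.5873, -0.0416, 0.052]
eef_rot: [-1.824, -2.552, 0.005]
ft_force: [-0.2, 0.4, 0.4]
finger_gap: -0.0002
```

```bash
cat > arc.py <<'E'
import numpy as np,sys
def arc(cur,c,r,ths):
    for t in ths:
        p=np.array(c)+r*np.array([np.cos(np.radians(t)),np.sin(np.radians(t))])
        print(t,(p-cur).round(3).tolist())
E
python3 - <<'E'
from arc import *
arc([.5873,-.0416],[.533,-.110],.085,[46,41,36,31,26,21,16,11])
E
```

```text
46 [0.005, -0.007]
41 [0.01, -0.013]
36 [0.014, -0.018]
31 [0.019, -0.025]
26 [0.022, -0.031]
21 [0.025, -0.038]
16 [0.027, -0.045]
11 [0.029, -0.052]
```

apply_moves:
  increments:
    - [1,[0.005,-0.007,0],[0,0,0]]
    - [1,[0.01,-0.013,0],[0,0,0]]
    - [1,[0.014,-0.018,0],[0,0,0]]
    - [1,[0.019,-0.025,0],[0,0,0]]
    - [1,[0.022,-0.031,0],[0,0,0]]
    - [1,[0.025,-0.038,0],[0,0,0]]
    - [1,[0.027,-0.045,0],[0,0,0]]
    - [1,[0.029,-0.052,0],[0,0,0]]

```text
time: 3.9
tool_pos: [0.616, -0.0939, 0.0516]
eef_rot: [-1.823, -2.552, 0.005]
ft_force: [-1.0, 2.6, 0.8]
finger_gap: 0.0003
```

```bash
python3 - <<'E'
from mw import *
from arc import arc
s=state();print(s['time'],s['tool_pos'],s['ft_force'])
c=snap('top','t1')
w=cen(c,(0,0,190),(180,40,255),(240,160,345,262),.075);H=np.array([.533,-.11])
cv2.imwrite('pics/t1c.png',cv2.resize(cv2.imread('pics/t1.png')[130:290,190:360],(680,640)))
print(w[1],ang(w[1]-H))
arc(s['tool_pos'][:2],[.533,-.110],.085,range(5,-44,-6))
E
```

```text
3.9 [ 0.61601988 -0.09386575  0.05160275] [-0.9528666   2.58231405  0.82326454]
[ 0.58626693 -0.12601767] -16.736326850052592
5 [0.002, -0.009]
-1 [0.002, -0.018]
-7 [0.001, -0.026]
-13 [-0.0, -0.035]
-19 [-0.003, -0.044]
-25 [-0.006, -0.052]
-31 [-0.01, -0.06]
-37 [-0.015, -0.067]
-43 [-0.021, -0.074]
```

View pics/t1c.png

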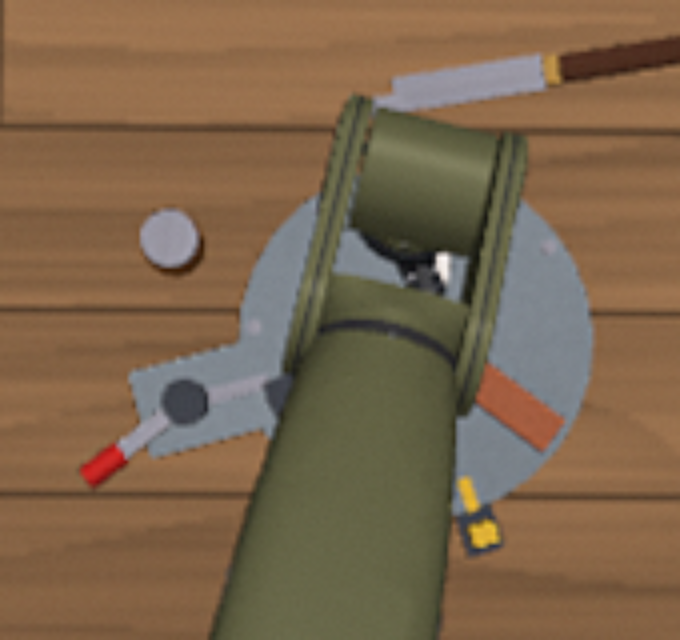

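apply_moves:
  increments:
    - [1,[0.002,-0.009,0],[0,0,0]]
    - [1,[0.002,-0.018,0],[0,0,0]]
    - [1,[0.001,-0.026,0],[0,0,0]]
    - [1,[0,-0.035,0],[0,0,0]]
    - [1,[-0.003,-0.044,0],[0,0,0]]
    - [1,[-0.006,-0.052,0],[0,0,0]]
    - [1,[-0.01,-0.06,0],[0,0,0]]
    - [1,[-0.015,-0.067,0],[0,0,0]]

```text
time: 4.95
tool_pos: [0.6014, -0.1625, 0.052]
eef_rot: [-1.825, -2.553, 0.006]
ft_force: [0.7, 2.1, 0.2]
finger_gap: 0.0
```

```bash
cat > step.py <<'E'
from mw import *
from arc import arc
import sys
f,ths,box=sys.argv[1],eval(sys.argv[2]),eval(sys.argv[3])
s=state();print(s['time'],s['tool_pos'],s['ft_force'],s['joint_pos'][5])
H=np.array([.533,-.11]);print('th',ang(s['tool_pos'][:2]-H),np.linalg.norm(s['tool_pos'][:2]-H))
c=snap('top',f)
b=cen(c,(6,120,100),(12,255,255),box,.075);print('brown',b[1],ang(b[1]-H),'r',np.linalg.norm(b[1]-H),'dir',ang(b[2]))
cv2.imwrite(f'pics/{f}c.png',cv2.resize(cv2.imread(f'pics/{f}.png')[130:290,190:360],(680,640)))
arc(s['tool_pos'][:2],[.533,-.110],.085,ths)
E
python3 step.py t2 "range(-43,-92,-6)" "(240,160,345,262)"
```

```text
4.95 [ 0.60141083 -0.1625198   0.05198571] [0.68639165 2.13117782 0.22305353] -0.6773023654305947
th -37.513876013456944 0.08624599463212172
brown [ 0.68416088 -0.11625172] -2.3682912077792238 r 0.151290101176407 dir 0.0
-43 [-0.006, -0.005]
-49 [-0.013, -0.012]
-55 [-0.02, -0.017]
-61 [-0.027, -0.022]
-67 [-0.035, -0.026]
-73 [-0.044, -0.029]
-79 [-0.052, -0.031]
-85 [-0.061, -0.032]
-91 [-0.07, -0.032]
```

View pics/t2c.png

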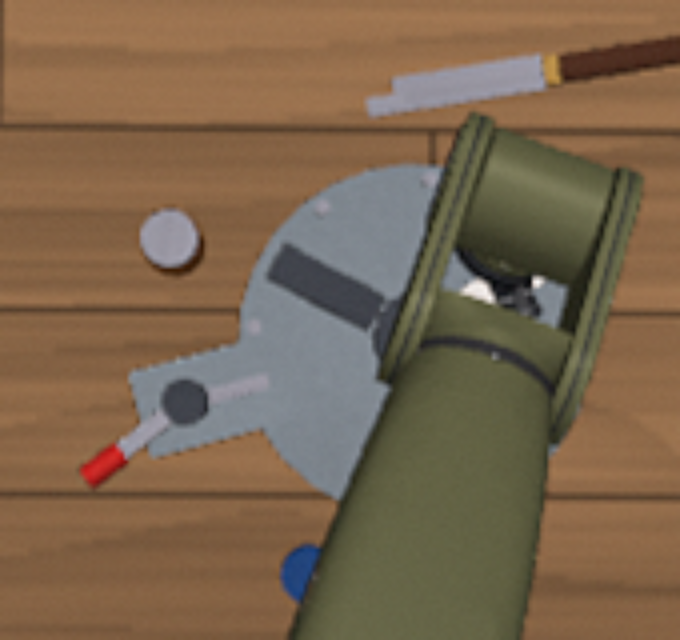

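apply_moves:
  increments:
    - [1,[-0.006,-0.005,0],[0,0,0]]
    - [1,[-0.013,-0.012,0],[0,0,0]]
    - [1,[-0.02,-0.017,0],[0,0,0]]
    - [1,[-0.027,-0.022,0],[0,0,0]]
    - [1,[-0.035,-0.026,0],[0,0,0]]
    - [1,[-0.044,-0.029,0],[0,0,0]]
    - [1,[-0.052,-0.031,0],[0,0,0]]
    - [1,[-0.061,-0.032,0],[0,0,0]]

```text
time: 6.0
tool_pos: [0.5393, -0.1957, 0.052]
eef_rot: [-1.825, -2.553, 0.008]
ft_force: [1.7, 0.2, -0.4]
finger_gap: -0.0002
```

```bash
python3 - <<'E'
from h import *
from arc import arc
s=state();print(s['tool_pos'],s['ft_force']);arc(s['tool_pos'][:2],[.533,-.110],.085,range(-90,-136,-6))
E
```

```text
[ 0.53931648 -0.19567567  0.05198363] [ 1.66239112  0.24488627 -0.40900561]
-90 [-0.006, 0.001]
-96 [-0.015, 0.001]
-102 [-0.024, 0.003]
-108 [-0.033, 0.005]
-114 [-0.041, 0.008]
-120 [-0.049, 0.012]
-126 [-0.056, 0.017]
-132 [-0.063, 0.023]
```

apply_moves:
  increments:
    - [1,[-0.006,0.001,0],[0,0,0]]
    - [1,[-0.015,0.001,0],[0,0,0]]
    - [1,[-0.024,0.003,0],[0,0,0]]
    - [1,[-0.033,0.005,0],[0,0,0]]
    - [1,[-0.041,0.008,0],[0,0,0]]
    - [1,[-0.049,0.012,0],[0,0,0]]
    - [1,[-0.055,0.016,0],[0,0,0]]
    - [1,[-0.057,0.018,0],[0,0,0]]

```text
time: 7.0
tool_pos: [0.4817, -0.1775, 0.0519]
eef_rot: [-1.825, -2.553, 0.009]
ft_force: [1.2, -1.3, -0.4]
finger_gap: 0.0003
```

```bash
python3 step.py t3 "[-130,-132,-134,-136,-138,-140]" "(240,160,345,262)"
```

```text
7.0 [ 0.48168306 -0.17746957  0.05192743] [ 1.23882973 -1.31893712 -0.35344899] -0.7818654572034557
th -127.25639517259124 0.08476775437566857
brown [ 0.52948142 -0.03001635] 92.51888600429423 r 0.08006100947916914 dir 92.11599501527876
-130 [-0.003, 0.002]
-132 [-0.006, 0.004]
-134 [-0.008, 0.006]
-136 [-0.01, 0.008]
-138 [-0.012, 0.011]
-140 [-0.014, 0.013]
```

View pics/t3c.png

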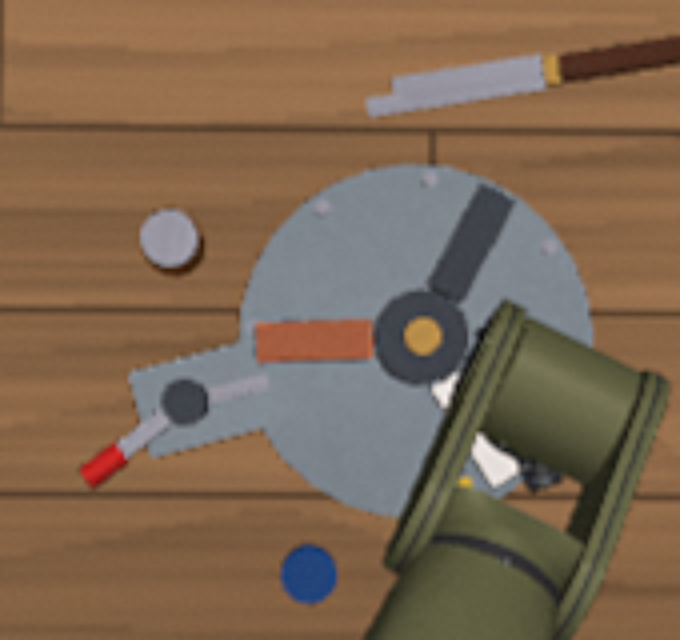

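apply_moves:
  increments:
    - [1,[-0.003,0.002,0],[0,0,0]]
    - [1,[-0.006,0.004,0],[0,0,0]]
    - [1,[-0.008,0.006,0],[0,0,0]]
    - [1,[-0.01,0.008,0],[0,0,0]]
    - [1,[-0.011,0.009,0],[0,0,0]]
    - [1,[-0.011,0.009,0],[0,0,0]]

```text
time: 7.8
tool_pos: [0.4702, -0.1681, 0.0517]
eef_rot: [-1.824, -2.552, 0.009]
ft_force: [0.9, -1.0, -0.1]
finger_gap: -0.0
```

```bash
python3 step.py t4 "[-138,-139,-140,-141,-142,-143]" "(240,160,345,262)"
```

```text
7.8 [ 0.47020997 -0.16810171  0.05173177] [ 0.90186043 -0.97392748 -0.05468508] -0.7753184820152578
th -137.22088283719378 0.08554763293747615
brown [ 0.54282878 -0.03018177] 82.97996617553297 r 0.08042110690995054 dir -96.90703297922396
-138 [-0.0, 0.001]
-139 [-0.001, 0.002]
-140 [-0.002, 0.003]
-141 [-0.003, 0.005]
-142 [-0.004, 0.006]
-143 [-0.005, 0.007]
```

apply_moves:
  increments:
    - [1,[-0.001,0.002,0],[0,0,0]]
    - [1,[-0.002,0.003,0],[0,0,0]]
    - [1,[-0.003,0.0045,0],[0,0,0]]
    - [1,[-0.003,0.0045,0],[0,0,0]]

```text
time: 8.35
tool_pos: [0.467, -0.1634, 0.0516]
eef_rot: [-1.823, -2.551, 0.009]
ft_force: [0.1, -0.7, 0.6]
finger_gap: -0.0002
```

```bash
python3 step.py t5 "[-138,-139,-140,-141,-142,-143]" "(240,160,345,262)"
```

```text
8.35 [ 0.46697443 -0.16337795  0.05162001] [ 0.14415315 -0.6619671   0.5524456 ] -0.7697636134772751
th -141.04641587724382 0.08490336036883718
brown [ 0.54809913 -0.03088502] 79.19501231383028 r 0.08054293554870484 dir -100.4599566491088
-138 [0.003, -0.003]
-139 [0.002, -0.002]
-140 [0.001, -0.001]
-141 [-0.0, -0.0]
-142 [-0.001, 0.001]
-143 [-0.002, 0.002]
```

apply_moves:
  increments:
    - [1,[0.006,-0.008,0],[0,0,0]]
    - [1,[0.012,-0.016,0],[0,0,0]]
    - [1,[0.013,-0.018,0.03],[0,0,0]]
    - [1,[0.013,-0.018,0.08],[0,0,0]]
    - [1,[0.013,-0.01,0.13],[0,0,0]]
    - [1,[0.013,0.03,0.17],[0,0,0]]
    - [1,[0.013,0.08,0.178],[0,0,0]]
    - [1,[0.013,0.13,0.178],[0,0,0]]

```text
time: 9.4
tool_pos: [0.481, -0.0327, 0.2315]
eef_rot: [-1.827, -2.553, 0.007]
ft_force: [1.6, 1.0, 0.1]
finger_gap: -0.0
```

apply_moves:
  increments:
    - [1,[0,0.05,0],[0,0,0]]
    - [1,[0,0.1,0],[0,0,0]]
    - [1,[0,0.15,0],[0,0,0]]
    - [1,[0,0.2,0],[0,0,0]]
    - [1,[0,0.23,0],[0,0,0]]
    - [1,[0,0.23,0],[0,0,0]]

```text
time: 10.15
tool_pos: [0.4811, 0.1987, 0.2313]
eef_rot: [-1.823, -2.555, 0.008]
ft_force: [0.7, -0.3, 0.6]
finger_gap: -0.0001
```

```bash
cat > chk.py <<'E'
from mw import *
import sys
f=sys.argv[1]
s=state();print(s['time'],s['tool_pos'],s['eef_rot'],s['ft_force'])
c=snap('top',f);B=(240,160,345,262)
w=cen(c,(0,0,200),(180,40,255),B,.075);b=cen(c,(6,120,100),(12,255,255),B,.075)
q=np.linalg.solve(np.array([w[2],-b[2]]).T,b[1]-w[1]);X=w[1]+q[0]*w[2]
pa=cen(c,(20,150,120),(32,255,255),(300,245,315,259),.015);po=cen(c,(20,150,120),(32,255,255),(300,259,320,275),.045)
for H in(X,np.array([.533,-.1103])): print(H,'w',ang(w[1]-H),'dirs',ang(w[2]),ang(b[2]),'b-240',ang(b[1]-H)-240,'patch',ang(pa[1]-H),'post',ang(po[1]-H))
tp=cen(c,(0,180,100),(6,255,255),(190,170,260,265),.063);pv=np.array([.4835,.0655])
print('red',tp[1],ang(tp[1]-pv),np.linalg.norm(tp[1]-pv))
cv2.imwrite(f'pics/{f}c.png',cv2.resize(cv2.imread(f'pics/{f}.png')[130:290,190:360],(680,640)))
E
python3 chk.py t6
```

```text
10.15 [0.4811296  0.19866299 0.23132234] [-1.82251031 -2.55482977  0.00754693] [ 0.72879305 -0.33056973  0.61555093]
[ 0.53374122 -0.10965008] w -160.4214612961527 dirs -160.4214612961527 -100.30613949058099 b-240 -160.30613949058096 patch -160.6426604398692 post -161.1460505418345
[ 0.533  -0.1103] w -160.6797565536816 dirs -160.4214612961527 -100.30613949058099 b-240 -160.7414961580182 patch -160.79892022424804 post -161.28340689058408
red [0.43487297 0.12860388] 127.61737939868601 0.07966610361855805
```

View pics/t6c.png

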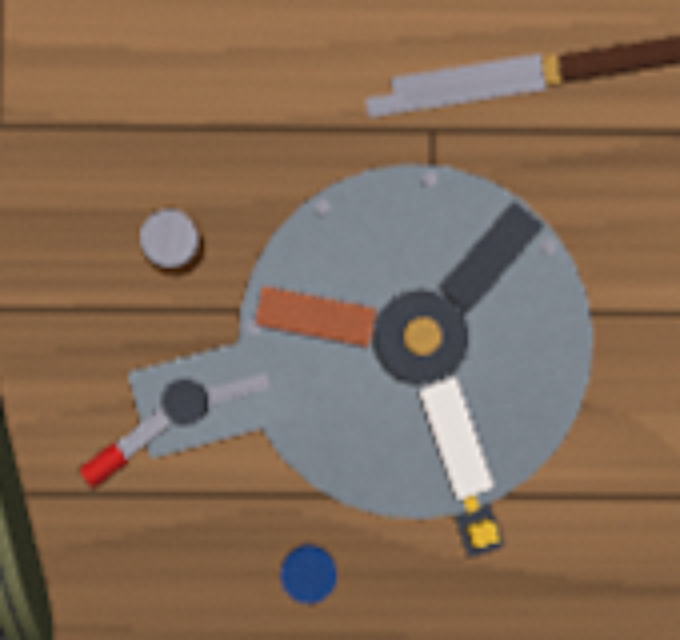

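apply_moves:
  increments:
    - [1,[-0.02,-0.03,0],[0,0,0]]
    - [1,[-0.055,-0.075,0],[0,0,0]]
    - [1,[-0.079,-0.108,-0.02],[0,0,0]]
    - [1,[-0.079,-0.11,-0.07],[0,0,0]]
    - [1,[-0.079,-0.11,-0.12],[0,0,0]]
    - [1,[-0.079,-0.11,-0.16],[0,0,0]]
    - [1,[-0.079,-0.11,-0.183],[0,0,0]]
    - [1,[-0.079,-0.11,-0.184],[0,0,0]]

```text
time: 11.2
tool_pos: [0.4005, 0.0863, 0.0454]
eef_rot: [-1.825, -2.549, 0.013]
ft_force: [0.6, 0.2, 0.4]
finger_gap: -0.0001
```

```bash
python3 - <<'E'
from h import *
from arc import arc
s=state();print(s['tool_pos'],s['ft_force']);arc(s['tool_pos'][:2],[.4826,.0678],.080,range(160,80,-5))
E
```

```text
[0.40045269 0.08633233 0.04540835] [0.64138271 0.21678715 0.37014549]
160 [0.007, 0.009]
155 [0.01, 0.015]
150 [0.013, 0.021]
145 [0.017, 0.027]
140 [0.021, 0.033]
135 [0.026, 0.038]
130 [0.031, 0.043]
125 [0.036, 0.047]
120 [0.042, 0.051]
115 [0.048, 0.054]
110 [0.055, 0.057]
105 [0.061, 0.059]
100 [0.068, 0.06]
95 [0.075, 0.061]
90 [0.082, 0.061]
85 [0.089, 0.061]
```

apply_moves:
  increments:
    - [1,[0.007,0.009,0.002],[0,0,0]]
    - [1,[0.01,0.015,0.003],[0,0,0]]
    - [1,[0.013,0.021,0.003],[0,0,0]]
    - [1,[0.017,0.027,0.003],[0,0,0]]
    - [1,[0.021,0.033,0.003],[0,0,0]]
    - [1,[0.026,0.038,0.003],[0,0,0]]
    - [1,[0.031,0.043,0.003],[0,0,0]]
    - [1,[0.036,0.047,0.003],[0,0,0]]

```text
time: 12.2
tool_pos: [0.4367, 0.1336, 0.0483]
eef_rot: [-1.824, -2.549, 0.014]
ft_force: [-0.4, -1.1, 1.4]
finger_gap: -0.0002
```

```bash
python3 - <<'E'
from h import *
from arc import arc
s=state();print(s['tool_pos'],s['ft_force']);arc(s['tool_pos'][:2],[.4826,.0678],.080,range(120,80,-3))
c=snap('top','t7')
cv2.imwrite('pics/t7c.png',cv2.resize(cv2.imread('pics/t7.png')[130:290,190:360],(680,640)))
c=snap('side','s7')
cv2.imwrite('pics/s7c.png',cv2.resize(cv2.imread('pics/s7.png')[140:300,140:340],(800,640)[::1])[:600])
E
```

```text
[0.43665655 0.13361407 0.04827635] [-0.44499734 -1.12498245  1.39613688]
120 [0.006, 0.003]
117 [0.01, 0.005]
114 [0.013, 0.007]
111 [0.017, 0.009]
108 [0.021, 0.01]
105 [0.025, 0.011]
102 [0.029, 0.012]
99 [0.033, 0.013]
96 [0.038, 0.014]
93 [0.042, 0.014]
90 [0.046, 0.014]
87 [0.05, 0.014]
84 [0.054, 0.014]
81 [0.058, 0.013]
```

View pics/t7c.png

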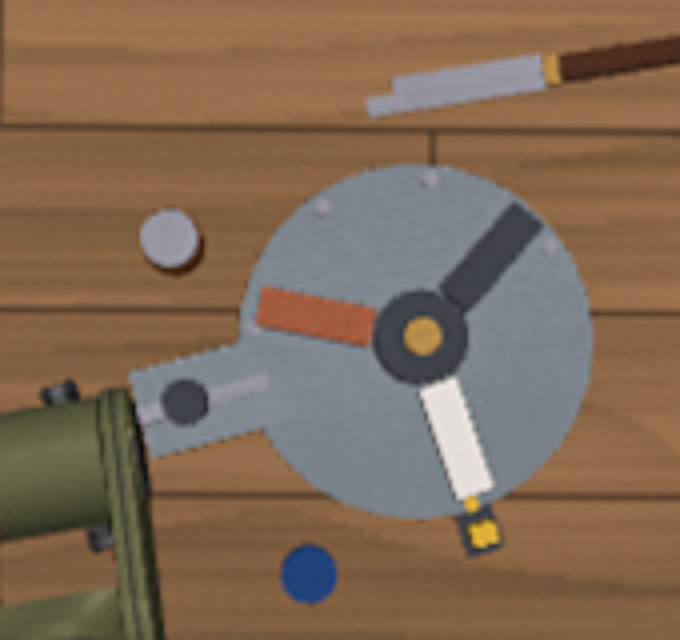

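View pics/s7c.png

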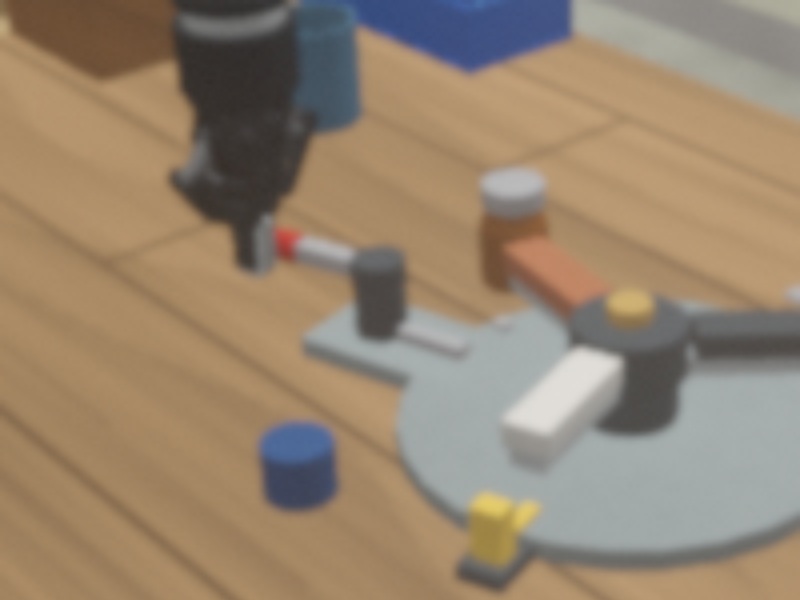

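apply_moves:
  increments:
    - [1,[0.006,0.003,0],[0,0,0]]
    - [1,[0.01,0.005,0],[0,0,0]]
    - [1,[0.015,0.008,0],[0,0,0]]
    - [1,[0.021,0.01,0],[0,0,0]]
    - [1,[0.025,0.011,0],[0,0,0]]
    - [1,[0.029,0.012,0],[0,0,0]]
    - [1,[0.033,0.013,0],[0,0,0]]
    - [1,[0.037,0.014,0],[0,0,0]]

```text
time: 13.3
tool_pos: [0.4742, 0.1479, 0.0484]
eef_rot: [-1.824, -2.549, 0.012]
ft_force: [-2.2, -0.3, 0.5]
finger_gap: -0.0
```

```bash
python3 - <<'E'
from h import *
from arc import arc
s=state();print(s['tool_pos'],s['ft_force']);arc(s['tool_pos'][:2],[.4826,.0678],.080,range(96,76,-1))
E
```

```text
[0.47420659 0.14794905 0.0483993 ] [-2.1821902  -0.25985851  0.46546002]
96 [0.0, -0.001]
95 [0.001, -0.0]
94 [0.003, -0.0]
93 [0.004, -0.0]
92 [0.006, -0.0]
91 [0.007, -0.0]
90 [0.008, -0.0]
89 [0.01, -0.0]
88 [0.011, -0.0]
87 [0.013, -0.0]
86 [0.014, -0.0]
85 [0.015, -0.0]
84 [0.017, -0.001]
83 [0.018, -0.001]
82 [0.02, -0.001]
81 [0.021, -0.001]
80 [0.022, -0.001]
79 [0.024, -0.002]
78 [0.025, -0.002]
77 [0.026, -0.002]
```

Approaching the stop in small steps, watching the force.

apply_moves:
  increments:
    - [1,[0.003,0,0],[0,0,0]]
    - [1,[0.006,0,0],[0,0,0]]
    - [1,[0.008,0,0],[0,0,0]]
    - [1,[0.01,0,0],[0,0,0]]
    - [1,[0.0115,0,0],[0,0,0]]

```text
time: 13.92
tool_pos: [0.4858, 0.1479, 0.0484]
eef_rot: [-1.825, -2.549, 0.012]
ft_force: [-1.2, -0.9, -0.2]
finger_gap: -0.0003
```

```bash
python3 - <<'E'
from mw import *
s=state();P=s['tool_pos'];print(P,s['ft_force'],ang(P[:2]-[.4826,.0678]))
c=snap('side','s8')
cv2.imwrite('pics/s8c.png',cv2.resize(cv2.imread('pics/s8.png')[160:280,160:320],(800,600)))
for a in (65.6,68,71): print(a,((proj(c,[.4826+.095*np.cos(np.radians(a)),.0678+.095*np.sin(np.radians(a)),.058])-[160,160])*5).round())
E
```

```text
[0.48581055 0.14793856 0.04840946] [-1.23177461 -0.8887966  -0.15653119] 87.70581221286228
65.6 [326. 160.]
68 [319. 161.]
71 [310. 163.]
```

View pics/s8c.png

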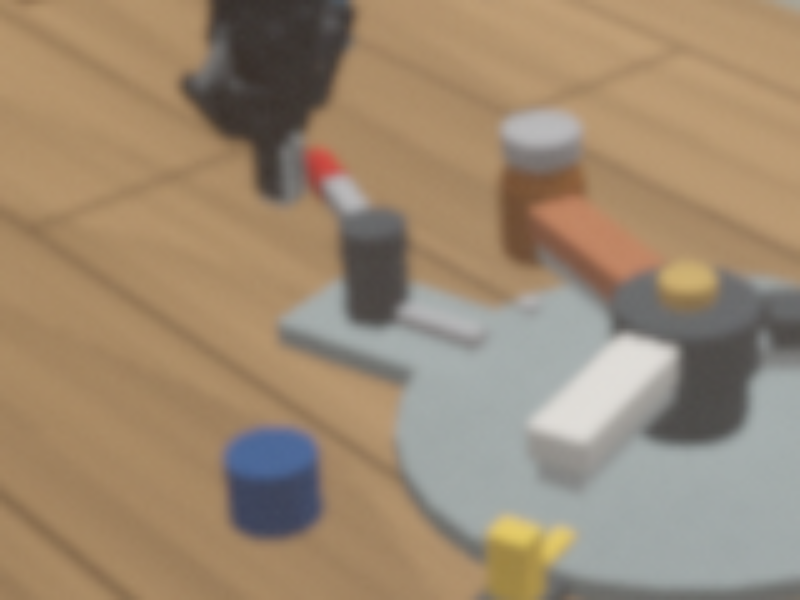

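Still a few degrees to go; 1 mm steps, watching the force.

apply_moves:
  increments:
    - [1,[0.0015,0,0],[0,0,0]]
    - [1,[0.003,0,0],[0,0,0]]
    - [1,[0.004,0,0],[0,0,0]]

```text
time: 14.35
tool_pos: [0.4901, 0.148, 0.0484]
eef_rot: [-1.825, -2.549, 0.012]
ft_force: [-0.8, -0.4, -0.3]
finger_gap: 0.0002
```

apply_moves:
  increments:
    - [1,[0.001,0,0],[0,0,0]]
    - [1,[0.002,-0.0005,0],[0,0,0]]

```text
time: 14.6
tool_pos: [0.4922, 0.1475, 0.0485]
eef_rot: [-1.825, -2.549, 0.011]
ft_force: [-0.9, -0.0, 0.7]
finger_gap: -0.0002
```

apply_moves:
  increments:
    - [1,[0.0015,0,0],[0,0,0]]

```text
time: 14.72
tool_pos: [0.4937, 0.1475, 0.0485]
eef_rot: [-1.825, -2.549, 0.012]
ft_force: [-2.0, -0.2, -0.7]
finger_gap: -0.0001
```

apply_moves:
  increments:
    - [1,[0.001,0,0],[0,0,0]]

```text
time: 14.85
tool_pos: [0.4948, 0.1475, 0.0485]
eef_rot: [-1.825, -2.549, 0.012]
ft_force: [-1.5, -0.8, 0.2]
finger_gap: 0.0001
```

apply_moves:
  increments:
    - [1,[0.001,0,0],[0,0,0]]

```text
time: 14.98
tool_pos: [0.4959, 0.1475, 0.0485]
eef_rot: [-1.825, -2.549, 0.012]
ft_force: [-1.5, 0.7, 0.7]
finger_gap: 0.0001
```

apply_moves:
  increments:
    - [1,[0.001,0,0],[0,0,0]]

```text
time: 15.1
tool_pos: [0.4964, 0.1474, 0.0483]
eef_rot: [-1.824, -2.548, 0.013]
ft_force: [-4.6, -0.1, 1.4]
finger_gap: -0.0001
```

apply_moves:
  increments:
    - [1,[0.001,0,0],[0,0,0]]

```text
time: 15.22
tool_pos: [0.4967, 0.1475, 0.048]
eef_rot: [-1.823, -2.547, 0.015]
ft_force: [-4.7, 0.8, 0.4]
finger_gap: 0.0
```

```bash
python3 - <<'E'
from mw import *
s=state();P=s['tool_pos'];print(P,s['ft_force'],ang(P[:2]-[.4826,.0678]))
c=snap('side','s9')
cv2.imwrite('pics/s9c.png',cv2.resize(cv2.imread('pics/s9.png')[160:280,160:320],(800,600)))
for a in (65.6,68,71): print(a,((proj(c,[.4826+.095*np.cos(np.radians(a)),.0678+.095*np.sin(np.radians(a)),.058])-[160,160])*5).round())
E
```

```text
[0.49669637 0.14745337 0.0479899 ] [-4.74863613  0.79219249  0.44894975] 79.96419341891621
65.6 [326. 160.]
68 [319. 161.]
71 [310. 163.]
```

View pics/s9c.png

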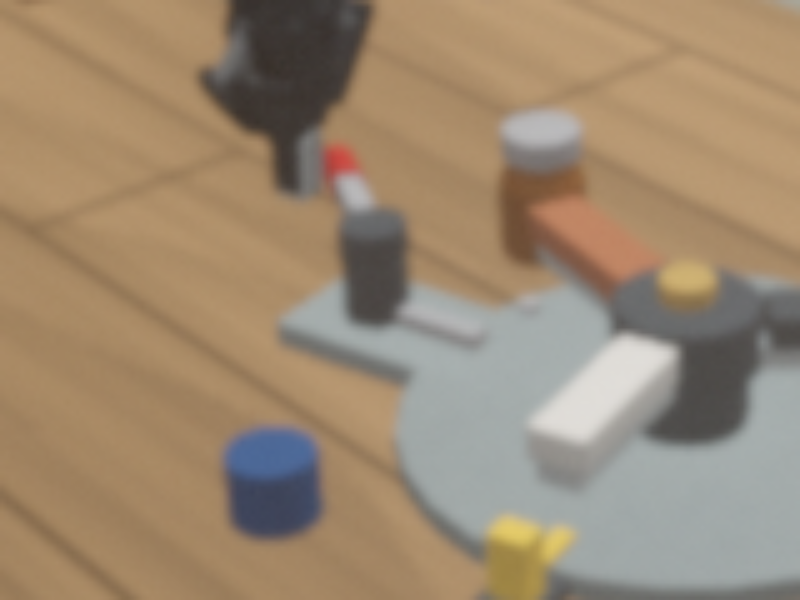

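apply_moves:
  increments:
    - [1,[-0.006,0.001,0],[0,0,0]]
    - [1,[-0.02,0.003,0],[0,0,0]]
    - [1,[-0.025,0.005,0.03],[0,0,0]]
    - [1,[-0.025,0.005,0.08],[0,0,0]]
    - [1,[-0.025,0.03,0.13],[0,0,0]]
    - [1,[-0.025,0.08,0.17],[0,0,0]]
    - [1,[-0.025,0.13,0.18],[0,0,0]]
    - [1,[-0.025,0.17,0.18],[0,0,0]]

```text
time: 16.27
tool_pos: [0.4719, 0.3199, 0.2305]
eef_rot: [-1.823, -2.55, 0.007]
ft_force: [0.4, -0.1, -0.2]
finger_gap: -0.0002
```

```bash
python3 chk.py t10
```

```text
16.275 [0.47190724 0.31986151 0.23053686] [-1.82343416 -2.54952931  0.00728519] [ 0.36891926 -0.05340697 -0.15827056]
[ 0.53297553 -0.11035529] w -160.63677601892653 dirs -160.6367760189265 -100.7458833638768 b-240 -160.7458833638768 patch -160.81770648241942 post -161.29969415429846
[ 0.533  -0.1103] w -160.60546347001252 dirs -160.6367760189265 -100.7458833638768 b-240 -160.7360912791134 patch -160.79892022424804 post -161.28340689058408
red [0.51641877 0.13874531] 65.79933620398309 0.08030268340085066
```

View pics/t10c.png

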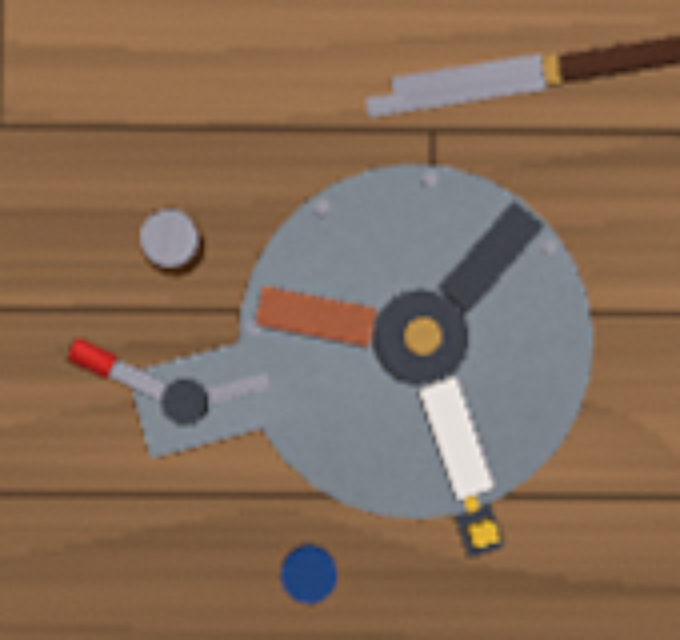

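White stays at −160.7° against the mark at about −161°. The lever is at 65.8°, and the locked stop works out at 65.6°. The jar, tin and knife haven't moved.

```bash
python3 -c "
from bench import *
print(hand_in())"
```

```text
the job is handed in; nothing more can be done
None
```

The white stone is at the yellow post and the clamp lever is at its locked stop; the job was handed in at about 16 s of the 64 s allowed.

- **Star:** With the gripper shut, I pushed the white stone's arm about 172° clockwise with the fingertips. The push forces I read were at most about 3 N. In the last top view the stone points to −160.7°. The yellow patch is at −160.8° and the post top at −161.3°, so it is within about 0.6° of the mark, roughly 1 mm at the stone's end.
- **Clamp:** I then pushed the red grip clockwise until the fingertip stalled and the force rose from about 1.5 N to 4.7 N. The lever measures 65.8°, against 65.6° worked out for the locked stop.
- **Last checks:** The white stone's angle did not change measurably while the lever was pushed. In the last top view the oil jar, tin and knife look unmoved; I did not measure them or check the other items. The arm is clear of everything and the wrist force reads close to zero.

No last check failed. The only disagreement is the 0.5° between the patch and the post top, which is within what the camera can resolve.

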